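# Wash the cheese trier

### The arm

A 6-joint arm with a two-finger parallel gripper is mounted at the origin on the work surface. World frame = base frame: x ahead of the robot, y to its left, z up, the work surface at z = 0. Lengths are in m, angles in rad, forces in N, time in s.
With the tool pointing down it reaches from about 0.25 to 0.725 m from the base axis. Payload 4 kg.
Tool frame: the origin (TCP) lies midway between the tips of the shut fingers; the grasp point (between the pads) lies 19 mm behind it (bot.grip_depth is the distance from the TCP to the grasp point, in m); z points along the fingers, y is the line along which they close (so a half turn about z gives the same grasp; the last joint's range is limited). The gripper opens to 85 mm and grips with 20 to 120 N. Pads are 22 mm wide; open, the fingers measure 114 mm over their backs; the gripper's body (76 mm by 85 mm) begins 54 mm behind the grasp point. The pads swing forward as they close: fully open they stand 13 mm farther back than shut.
Start: joints at [1.215, 0.241, 0.005, 1.335, 0, 1.571], TCP at [0.174, 0.469, 0.231] pointing down, gripper open.
Joint ranges: [-2.72, 2.72], [-1.05, 1.87], [-1.09, 1.28], [-1.99, 2.15], [-1.42, 1.44], [-3.14, 3.14]. Speed limits (rad/s): [2.79, 2.79, 3.14, 3.14, 3.14, 3.14].

### API

Orientations are given as a unit quaternion [x, y, z, w].
In Python, from workcell import bot gives the robot as it stands.
- The arm moves only by the shell command python3 -m creep 'ROWS'. ROWS is JSON, one flat list of numbers, 5 for each row, row after row: the shift along the world's x, y, z in m, then the turn about the world's z in rad, then the finger opening in m, from 0 to 0.0854. In form: [x, y, z, twist, claw, x, y, z, twist, claw, ...]. A call has 1 to 10 rows; each row is the pose to reach, as a shift and turn from the pose commanded when the call began; what a row does not reach only later rows make up. A row lasts 1/12 s, in which the tool goes at most 41.7 mm and 7.16 degrees, less where a joint would pass 70% of its speed; a pose out of reach is approached as far as the arm can. A call with a gripper value outside its range is refused whole. The fingers move at their own pace and stop on an object; the grip force is fixed at half the most. Time passes only in rows, so rows that repeat a pose let the fingers close. It gives the time, the measured TCP pose, the force, the opening and the grip force at its end, in the units of the state.
- bot.get_obs(): the state, without advancing time (a new reading comes with each control period).
- bot.camera(name): name is "side" or "top" or "wrist"; returns a dict with "pixels" (420x560x3 uint8, red, green, blue), "camera_matrix" (3x3 intrinsics, pixels), "dist_coeffs" ([k1, k2, p1, p2, k3] as OpenCV has them; the pictures are not rectified), "extrinsics" (4x4, takes a point from world to camera coordinates); the wrist camera has in their place "T_tool_cam" (4x4, takes a point from camera to tool coordinates, whose origin is the TCP and whose axes are the flange's). Camera axes: x right, y down, z forward; pixel columns grow to the right and rows downward; lengths in m; the calibration is good to about 2 mm. A picture is of the moment at which its call begins: read the wrist's pose just before it. There is no depth.
- bot.job_done(): hands the job in; it is judged then, once.
Trained networks look in the newest picture that a camera, given by its name, has taken for a name from the list of things; names that differ only in an ending like _2 or _b are one class to them, and where a whole thing is asked for, a point or a joint stands for the part that bears it (a point fixed in the world has none). Each returns a list of dicts, best first, with "score" (0 to 1); they miss things now and then, are a little off and sometimes report something else, mostly with a low value. They report only what shows in the picture. A call takes as long as a camera call.
- bot.look_for(camera, thing): "centre" ([column, row] as shares, 0 to 1, of the picture: columns of its width, rows of its height, amid what is visible of it).
- bot.place_of(camera, thing): "centre" ([column, row] as shares, 0 to 1, of the picture: columns of its width, rows of its height: a listed point, or the origin of a listed thing).
The state is a dict: "clock": time; "joint_pos": joint angles; "joint_vel": joint speeds; "tau": joint torques, N m; "eef_pos": TCP position; "tool_rot": TCP orientation; "ft_force": force on the tool from outside, world axes, zero at the start; "ft_torque": the same for the moment, N m; "grip_width": finger opening in m; "grasp_force": force on a finger pad.
Only numpy, scipy, OpenCV 4.12 (cv2) and the standard library are available. Lean on these libraries where they do the work, as an engineer would, in place of code of your own. Each camera call takes 0.05 s, during which the arm holds its last target. There are 200 camera calls.

### The job

Pull the blue-handled cheese trier up out of its holder, lower it into the steel basin of the tool washer so that it touches the basin before you let go, and leave it lying flat on the basin floor. Then start the wash: press the yellow key down and let it come up, then press the green key the same way; do not press the red key. Leave the white-handled spatula standing in its holder, and leave the cheese and the scrubbing brush where they are.

Things in the scene. Friction and masses are not known exactly. Their poses are not given: they have to be found in the camera images.
- trier: cheese trier, 185 mm long, 110 g, loose, upright in its holder. z runs along its axis from shaft to handle; origin on the axis at the underside of the guard, which sits on the holder's lid. Along z: round steel shaft, 14 mm thick, -100 to 0 mm; square steel guard 34 x 34 mm, 0 to 5 mm; square blue handle 22 x 22 mm (sides along x, y), 5 to 85 mm
- trier_grip (a point): middle of the blue handle, 45 mm above the trier's origin
- trier_tip (a point): lower end of the trier's steel shaft, on its axis
- trier_end (a point): top end of the trier's blue handle, on its axis
- holder_blue: upright steel cup, fixed, 72 mm in diameter, 110 mm high with its 60 x 60 mm, 10 mm thick white lid; it holds the trier. Origin at the centre of its underside; z up. The lid has a square hole 22 x 22 mm in its centre, so the shaft has 4 mm of play to each side
- holder_blue_rim (a point): centre of the hole, in the top face of the trier's holder, 110 mm above the table; the shaft tip must rise above this to be clear
- holder_white: a second identical holder, fixed, that holds the white-handled spatula; origin at the centre of its underside
- spatula: bystander: white-handled steel spatula standing upright in the second holder; same guard and handle sizes as the trier, origin at the underside of its guard, z up along the handle
- washer: tool washer, fixed: a grey control strip (86 mm in x, 330 mm in y, 50 mm high, centre at x = -88 mm) and behind it an open steel basin (190 mm in x, 330 mm in y outside, centre at x = +50 mm, walls 4 mm, rim 60 mm above the table). Origin on the table; x points from the strip to the basin, y along its length
- basin (a point): centre of the basin's inner floor, about 4 mm above the table; inside the basin measures 182 mm in x by 322 mm in y and is 56 mm deep; axes as the washer's
- key_yellow (a joint): yellow key of the washer (choose the programme): travel in m, 0 up, 0.006 fully down; sprung, about 4 N
- key_yellow_top (a point): centre of the top of the yellow key, 32 mm in diameter, pressed straight down. The three keys stand in a row on the control strip, 90 mm apart, in an order that changes
- key_green (a joint): green key (start): travel in m, 0 up, 0.006 fully down; sprung, about 4 N
- key_green_top (a point): centre of the top of the green key, 32 mm in diameter
- key_red (a joint): red key (stop), not to be pressed: travel in m, 0 up, 0.006 fully down
- key_red_top (a point): centre of the top of the red key, 32 mm in diameter
- cheese: bystander: round pale cheese, 150 mm in diameter, 60 mm high, lying on an upturned steel pot; origin at the centre of its underside
- pot: fixed upturned steel pot under the cheese, 150 mm in diameter, 110 mm high; origin at the centre of its underside
- brush: bystander: green scrubbing brush lying on the table, about 200 mm long; origin under its middle

How it is judged:
By the outcome, as a careful person would: the job done as asked, in the order asked, and still so for the second after the job is handed in, with the robot touching nothing.
It also fails if it takes over 53 s, if anything falls off the work surface, if the arm or the gripper's body presses on something with over 40 N, if the wrist force passes 120 N, or if a joint passes its speed limit or range.

## Working session

There is one attempt and no reset: what is moved stays moved. The work goes in short steps, Python scripts to look and compute and a shell command to move; the robot and the scene stay as the last step left them, time stands still between calls to the robot, and variables do not carry over. Pictures are saved under pics/ and viewed, at most 10 in all, crops included, and the job is handed in when it is done.

```bash
mkdir -p pics; cat > h.py <<'E'
import numpy as np, cv2
from workcell import bot
def cams(n): 
    c=bot.camera(n); return c
def ray(c,px,T=None):
    p=cv2.undistortPoints(np.array([[px]],float),np.array(c["camera_matrix"]),np.array(c["dist_coeffs"]))[0,0]
    E=np.array(c["extrinsics"]); R=E[:3,:3]; t=E[:3,3]
    o=-R.T@t; d=R.T@np.array([p[0],p[1],1.]); return o,d/np.linalg.norm(d)
def atz(o,d,z): return o+d*(z-o[2])/d[2]
def tri(rs):
    A=sum(np.eye(3)-np.outer(d,d) for o,d in rs); b=sum((np.eye(3)-np.outer(d,d))@o for o,d in rs)
    x=np.linalg.solve(A,b); return x,[np.linalg.norm(np.cross(x-o,d)) for o,d in rs]
E
cat > a.py <<'E'
from h import *
C={n:cams(n) for n in("side","top")}
for n in C: cv2.imwrite(f"pics/{n}0.png",C[n]["pixels"][:,:,::-1])
for th in "trier trier_grip trier_end holder_blue holder_blue_rim holder_white spatula washer basin key_yellow_top key_green_top key_red_top cheese pot brush".split():
    rs=[];s=th
    for n in C:
        r=bot.place_of(n,th)
        if r:
            px=np.array(r[0]["centre"])*[560,420]; s+=f" {n}:{px.round(0)} {r[0]['score']:.2f}"; rs.append(ray(C[n],px))
            if len(r)>1: s+=f" (2nd {(np.array(r[1]['centre'])*[560,420]).round(0)} {r[1]['score']:.2f})"
    if len(rs)==2: x,e=tri(rs); s+=f" -> {x.round(3)} err {np.round(e,4)}"
    print(s)
o=bot.get_obs(); print(o["clock"],o["eef_pos"],o["tool_rot"],o["grip_width"])
E
python3 a.py
```

```text
trier side:[306. 165.] 0.67 top:[345. 231.] 0.52 (2nd [152. 234.] 0.29) -> [ 0.527 -0.335  0.114] err [0.0046 0.0046]
trier_grip side:[305. 153.] 0.68 top:[191. 200.] 0.70 (2nd [348. 231.] 0.45) -> [0.553 0.071 0.508] err [0.0118 0.0118]
trier_end side:[306. 145.] 0.73 top:[203. 239.] 0.27 -> [0.509 0.039 0.497] err [0.0298 0.0298]
holder_blue side:[301. 192.] 0.82 top:[339. 237.] 0.76 (2nd [347. 233.] 0.36) -> [ 0.528 -0.336 -0.003] err [0.0081 0.0081]
holder_blue_rim side:[307. 161.] 0.72 (2nd [313. 363.] 0.62) top:[344. 232.] 0.79 (2nd [207. 239.] 0.36) -> [ 0.523 -0.329  0.132] err [0.0018 0.0018]
holder_white side:[315. 237.] 0.60 top:[283. 244.] 0.72 (2nd [182. 235.] 0.63) -> [ 0.493 -0.146  0.006] err [0.003 0.003]
spatula side:[306. 168.] 0.61 (2nd [318. 211.] 0.51) top:[342. 233.] 0.58 (2nd [284. 241.] 0.42) -> [ 0.525 -0.329  0.104] err [0.0008 0.0008]
washer side:[278. 335.] 0.62 (2nd [307. 163.] 0.60) top:[190. 213.] 0.88 (2nd [345. 232.] 0.39) -> [ 0.589  0.17  -0.001] err [0.0016 0.0016]
basin side:[260. 334.] 0.74 top:[191. 198.] 0.74 -> [ 0.638  0.168 -0.001] err [0.0014 0.0014]
key_yellow_top side:[320. 327.] 0.69 top:[181. 237.] 0.56 -> [0.497 0.183 0.069] err [0.0056 0.0056]
key_green_top side:[318. 294.] 0.21
key_red_top side:[321. 296.] 0.58 top:[206. 240.] 0.57 -> [0.49  0.1   0.074] err [0.0039 0.0039]
cheese side:[220. 199.] 0.77 top:[303. 153.] 0.66 (2nd [346. 230.] 0.46) -> [ 0.771 -0.203  0.099] err [0.0061 0.0061]
pot side:[222. 222.] 0.84 (2nd [314. 239.] 0.41) top:[303. 160.] 0.87 -> [ 0.775 -0.209 -0.007] err [0.0055 0.0055]
brush side:[330. 158.] 0.80
1.6 [0.17416407 0.46868206 0.23131346] [ 1.76974451e-01  9.84215446e-01  6.29751552e-06 -1.20059927e-05] 0.08520273879288646
```

```bash
python3 - <<'E'
import cv2
for n in("side","top"):
    i=cv2.imread(f"pics/{n}0.png"); 
    cv2.imwrite(f"pics/{n}0b.png",cv2.resize(i,(784,588),interpolation=cv2.INTER_CUBIC))
E
```

```text
(no output)
```

View pics/side0b.png

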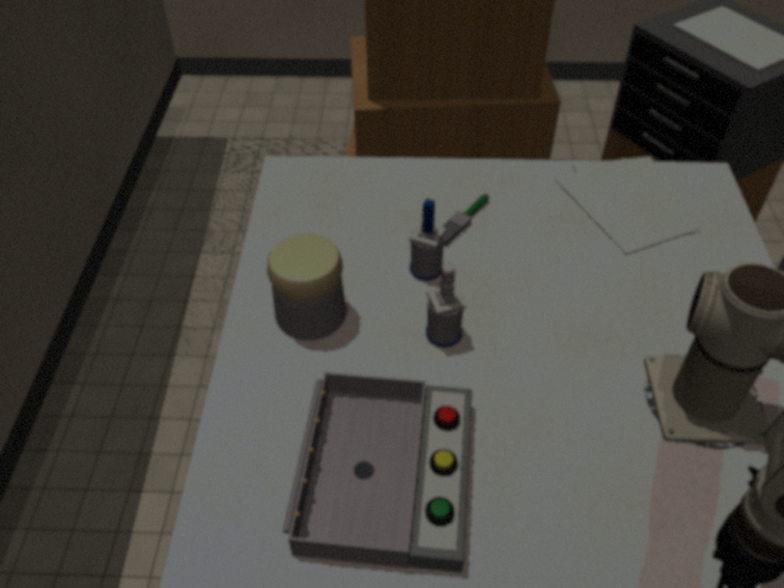

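View pics/top0b.png

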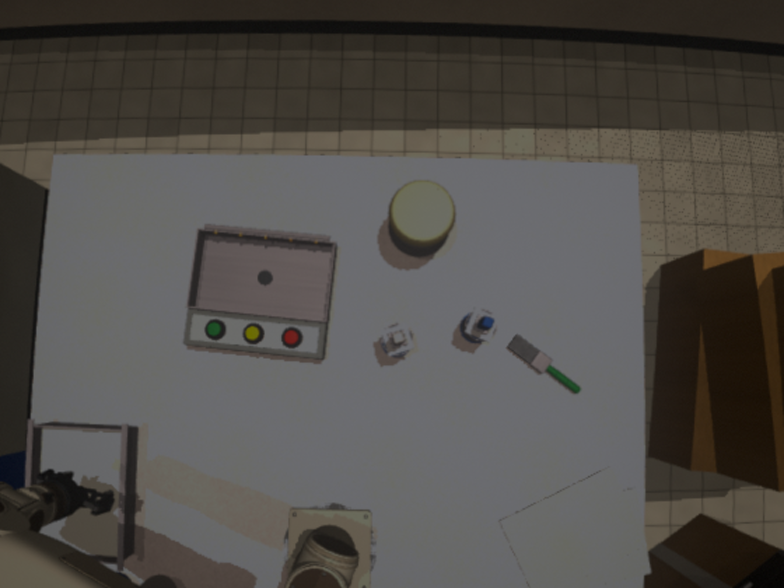

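The views show the trier (side 428,215; top 486,322), the white spatula (side 445,285; top 397,338) and the keys in top-view order green, yellow, red (215/253/291, ~333). The washer is turned slightly. The network's yellow and red key positions look off, so I'll refine them by colour.

```bash
cat > b.py <<'E'
from h import *
C={n:cams(n) for n in("side","top")}
def seg(c,lo,hi,win):
    h=cv2.cvtColor(c["pixels"],cv2.COLOR_RGB2HSV); m=cv2.inRange(h,np.array(lo),np.array(hi)); w=np.zeros_like(m)
    x0,y0,x1,y1=[int(v/1.4) for v in win]; w[y0:y1,x0:x1]=m[y0:y1,x0:x1]
    n,l,s,ce=cv2.connectedComponentsWithStats(w); k=1+np.argmax(s[1:,4]); return ce[k],s[k]
spec={"yellow":((20,120,70),(35,255,255),(420,440,470,480),(235,315,270,350)),
"green":((45,100,30),(90,255,255),(415,485,465,535),(195,310,235,350)),
"red":((0,120,60),(8,255,255),(425,395,470,435),(275,320,310,355))}
K={}
for k,(lo,hi,a,b) in spec.items():
    s=[seg(C["side"],lo,hi,a),seg(C["top"],lo,hi,b)]
    x,e=tri([ray(C["side"],s[0][0]),ray(C["top"],s[1][0])]); K[k]=x
    print(k,x.round(4),np.round(e,4),[v[1][4] for v in s], atz(*ray(C["top"],s[1][0]),.06).round(4))
d=K["red"]-K["green"]; print("key line",d, np.degrees(np.arctan2(d[1],d[0])))
for n,w in(("side",(410,190,445,240)),("top",(465,305,505,345))):
    ce,s=seg(C[n],(100,120,40),(130,255,255),w); print(n,ce,s)
c=C["top"]; print("blue top-end at z .195", atz(*ray(c,ce),.195).round(4),atz(*ray(c,ce),.155).round(4))
o=bot.get_obs()
from scipy.spatial.transform import Rotation as R
print(R.from_quat(o["tool_rot"]).as_matrix().round(3)); w=bot.camera("wrist"); print(np.array(w["T_tool_cam"]).round(3),w["camera_matrix"])
E
python3 b.py
```

```text
yellow [0.5002 0.1855 0.0687] [0.0011 0.0011] [np.int32(128), np.int32(75)] [0.5017 0.1872 0.06  ]
green [0.5073 0.2756 0.068 ] [0.0009 0.0009] [np.int32(162), np.int32(75)] [0.5086 0.2777 0.06  ]
red [0.4931 0.0958 0.0689] [0.001 0.001] [np.int32(99), np.int32(84)] [0.4945 0.097  0.06  ]
key line [-0.01418523 -0.17982087  0.00091369] -94.51045618747912
side [305.875      145.20833333] [303 143   6   5  24]
top [347.875 229.85 ] [345 227   7   7  40]
blue top-end at z .195 [ 0.5282 -0.3323  0.195 ] [ 0.5311 -0.3387  0.155 ]
[[-0.937  0.348 -0.   ]
 [ 0.348  0.937 -0.   ]
 [ 0.    -0.    -1.   ]]
[[-0.    -0.945 -0.328  0.085]
 [ 1.    -0.     0.     0.001]
 [-0.    -0.328  0.945 -0.142]
 [ 0.     0.     0.     1.   ]] [[296.56729091   0.         278.10580898]
 [  0.         296.56729091 212.05478708]
 [  0.           0.           1.        ]]
```

```bash
python3 -m creep '[0.02,-0.04,0.02,0,0.085, 0.035,-0.08,0.04,0,0.085, 0.053,-0.12,0.06,0,0.085, 0.07,-0.16,0.07,0,0.085, 0.088,-0.2,0.07,0,0.085, 0.106,-0.24,0.07,0,0.085, 0.123,-0.28,0.07,0,0.085, 0.14,-0.32,0.07,0,0.085, 0.158,-0.36,0.07,0,0.085, 0.175,-0.4,0.07,0,0.085]'
```

```text
clock: 2.58
eef_pos: [0.3363, 0.0974, 0.3017]
tool_rot: [0.177, 0.984, 0.0, 0.001]
ft_force: [0.6, 1.8, -0.5]
grip_width: 0.085
grasp_force: 0.0
```

```bash
python3 -m creep '[0.018,-0.036,0,0,0.085, 0.036,-0.072,0,0,0.085, 0.053,-0.11,0,0,0.085, 0.07,-0.147,0,0,0.085, 0.088,-0.185,0,0,0.085, 0.105,-0.222,0,0,0.085, 0.12,-0.26,0,0,0.085, 0.14,-0.30,0,0,0.085, 0.16,-0.335,0,0,0.085, 0.165,-0.36,0,0,0.085]'
cat >> h.py <<'E'
from scipy.spatial.transform import Rotation as R
def wcam():
    o=bot.get_obs(); c=bot.camera("wrist"); T=np.eye(4); T[:3,:3]=R.from_quat(o["tool_rot"]).as_matrix(); T[:3,3]=o["eef_pos"]
    c["extrinsics"]=np.linalg.inv(T@np.array(c["T_tool_cam"])); return c,o
E
python3 - <<'E'
from h import *
c,o=wcam(); print(o["eef_pos"]); cv2.imwrite("pics/w1.png",c["pixels"][:,:,::-1])
for th,z in(("trier_end",.195),("trier_grip",.155),("trier",.11),("holder_blue_rim",.11)):
    for r in bot.place_of("wrist",th)[:2]:
        px=np.array(r["centre"])*[560,420]; print(th,px.round(),r["score"],atz(*ray(c,px),z).round(4))
E
```

```text
clock: 3.42
eef_pos: [0.5027, -0.264, 0.3002]
tool_rot: [0.178, 0.984, -0.0, 0.0]
ft_force: [-0.0, 0.0, 0.5]
grip_width: 0.0851
grasp_force: 0.0
[ 0.50271798 -0.26402383  0.3002054 ]
trier_end [217. 258.] 0.94 [ 0.5257 -0.3325  0.195 ]
trier_grip [223. 243.] 0.74 [ 0.5284 -0.3353  0.155 ]
trier [234. 224.] 0.81 [ 0.5269 -0.3285  0.11  ]
holder_blue_rim [227. 227.] 0.75 [ 0.5276 -0.3382  0.11  ]
holder_blue_rim [232. 225.] 0.24 [ 0.5273 -0.3316  0.11  ]
```

View pics/w1.png

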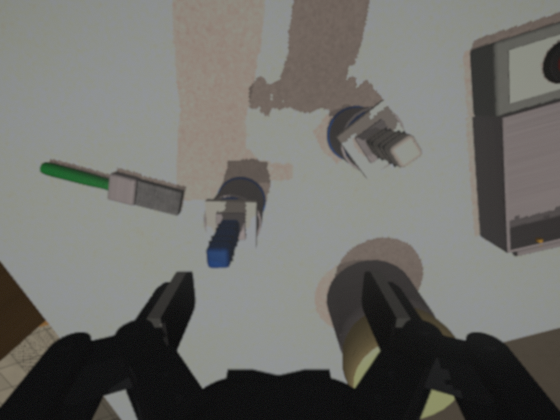

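```bash
python3 - <<'E'
import cv2
i=cv2.imread("pics/w1.png")[180:280,180:290]; i=cv2.convertScaleAbs(i,alpha=1.5)
cv2.imwrite("pics/w1c.png",cv2.resize(i,(660,600),interpolation=cv2.INTER_CUBIC))
E
```

```text
(no output)
```

View pics/w1c.png

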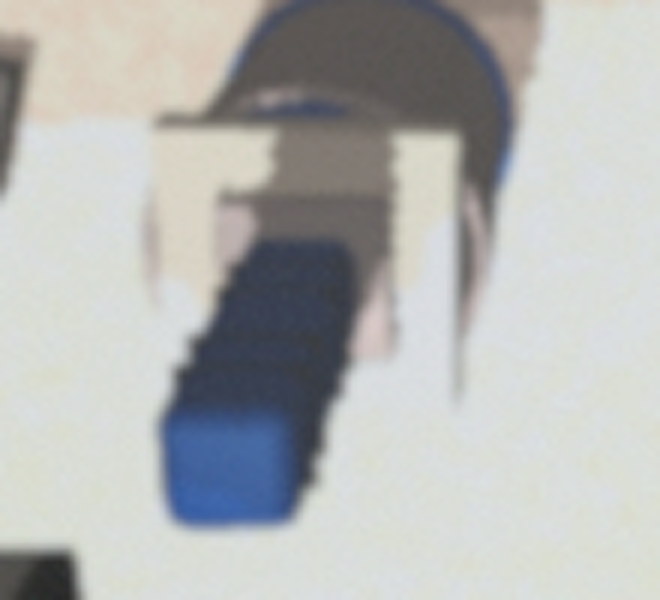

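The crop shows the handle top square (163–300, 412–522) and lid edge (158,122)–(460,130), both nearly aligned with the gripper. I'll work out the yaw and position.

```bash
python3 - <<'E'
from h import *
c,o=wcam()
f=lambda p,z: atz(*ray(c,np.array(p)/6+180),z)
ang=lambda a,b: np.degrees(np.arctan2(*(b-a)[1::-1]))
for a,b,z in(((158,122),(460,130),.11),((460,130),(458,400),.11),((218,193),(393,195),.115),((163,412),(300,412),.195),((172,522),(297,522),.195)):
    A,B=f(a,z),f(b,z); print(ang(A,B).round(1),np.linalg.norm(B-A).round(4))
q=[f(p,.195) for p in((162,408),(299,410),(298,524),(172,524))]; print(np.mean(q,0))
A,B=f((158,122),.11),f((460,130),.11); m=(A+B)/2; u=(B-A)/np.linalg.norm(B-A); print("lid ctr",m+.03*np.array([-u[1],u[0],0]),m-.03*np.array([-u[1],u[0],0]))
R_=R.from_quat(o["tool_rot"]).as_matrix(); print("tool y",np.degrees(np.arctan2(R_[1,1],R_[0,1])), o["joint_pos"], o["eef_pos"])
E
```

```text
68.0 0.0589
-22.2 0.0583
68.9 0.0341
69.5 0.021
69.5 0.0196
[ 0.52463473 -0.32746189  0.195     ]
lid ctr [ 0.46938374 -0.3051151   0.11      ] [ 0.52501248 -0.32759716  0.11      ]
tool y 69.60040465964641 [-4.79835335e-01  3.58996094e-01  3.47013902e-01  1.56001356e+00
  3.78135599e-04 -1.23795756e-01] [ 0.50062295 -0.26039559  0.30096215]
```

```bash
python3 -m creep '[0.012,-0.034,0,-0.01,0.085, 0.024,-0.067,0,-0.02,0.085, 0.024,-0.067,-0.02,-0.02,0.085, 0.024,-0.067,-0.05,-0.02,0.085, 0.024,-0.067,-0.08,-0.02,0.085, 0.024,-0.067,-0.11,-0.02,0.085, 0.024,-0.067,-0.14,-0.02,0.085, 0.024,-0.067,-0.16,-0.02,0.085, 0.024,-0.067,-0.16,-0.02,0.085, 0.024,-0.067,-0.16,-0.02,0.06]'
python3 -m creep '[0,0,0,0,0.04, 0,0,0,0,0.02, 0,0,0,0,0.0, 0,0,0,0,0.0, 0,0,0,0,0.0, 0,0,0,0,0.0]'
```

```text
clock: 4.55
eef_pos: [0.5245, -0.326, 0.1412]
tool_rot: [0.186, 0.983, 0.0, -0.001]
ft_force: [0.5, -0.2, -0.1]
grip_width: 0.075
grasp_force: 0.0
clock: 5.05
eef_pos: [0.5255, -0.3286, 0.1426]
tool_rot: [0.187, 0.982, -0.001, 0.001]
ft_force: [-0.9, -1.3, 5.3]
grip_width: 0.0215
grasp_force: 60.8
```

```bash
python3 -m creep '[0,0,0.015,0,0, 0,0,0.035,0,0, 0,0,0.06,0,0, 0,0,0.085,0,0, 0,0,0.11,0,0, 0,0,0.135,0,0, 0,0,0.15,0,0, 0,0,0.16,0,0, 0,0,0.16,0,0]'
python3 - <<'E'
from h import *
c,o=wcam(); print(o["eef_pos"],o["ft_force"],o["joint_pos"])
for n in("side","top"):
    c=cams(n); cv2.imwrite(f"pics/{n}1.png",c["pixels"][:,:,::-1])
    for th in("trier_tip","trier_end","trier"): print(n,th,[((np.array(r["centre"])*[560,420]).round(),r["score"]) for r in bot.place_of(n,th)[:2]])
i=cv2.imread("pics/side1.png")[60:285,200:500]; cv2.imwrite("pics/side1c.png",cv2.resize(i,(800,600)))
E
```

```text
clock: 5.8
eef_pos: [0.5258, -0.3282, 0.3039]
tool_rot: [0.187, 0.982, -0.001, 0.002]
ft_force: [-0.4, -0.6, -0.0]
grip_width: 0.0214
grasp_force: 60.1
[ 0.52580764 -0.32815739  0.30394957] [-0.44348265 -0.55840929 -0.02598279] [-5.58202669e-01  4.79820623e-01  5.37500482e-01  1.62402659e+00
  5.09850395e-04 -1.82356456e-01]
side trier_tip [(array([303., 152.]), 0.51)]
side trier_end []
side trier [(array([308., 129.]), 0.69)]
top trier_tip []
top trier_end [(array([300., 159.]), 0.68), (array([341., 237.]), 0.55)]
top trier []
```

View pics/side1c.png

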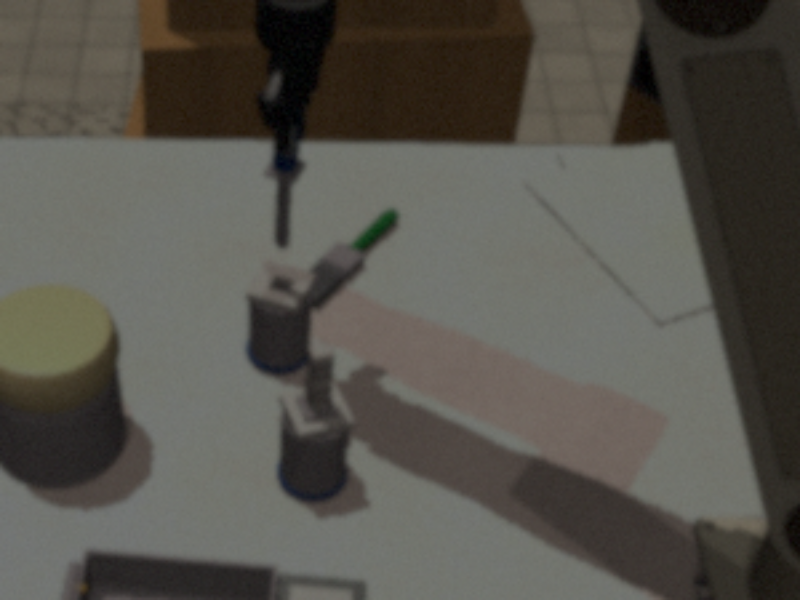

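The side view shows the trier hanging vertically, its tip above the lid. The holder is empty and the spatula is still standing. Next is the carry, kept higher than the spatula and to the robot's side of it.

```bash
python3 -m creep '[-0.01,0,0.035,-0.05,0, -0.03,0.015,0.06,-0.15,0, -0.055,0.045,0.06,-0.25,0, -0.075,0.08,0.06,-0.35,0, -0.08,0.12,0.06,-0.45,0, -0.08,0.16,0.06,-0.55,0, -0.08,0.2,0.06,-0.65,0, -0.075,0.24,0.06,-0.75,0, -0.055,0.275,0.06,-0.85,0, -0.03,0.305,0.06,-0.95,0]'
python3 -m creep '[0.02,0.03,0,-0.07,0, 0.04,0.06,0,-0.14,0, 0.06,0.09,0,-0.21,0, 0.08,0.125,0,-0.28,0, 0.1,0.16,0,-0.324,0, 0.115,0.195,0,-0.324,0, 0.125,0.23,0,-0.324,0, 0.13,0.26,0,-0.324,0, 0.134,0.274,0,-0.324,0, 0.134,0.274,0,-0.324,0]'
```

```text
clock: 7.08
eef_pos: [0.494, -0.0205, 0.3627]
tool_rot: [0.617, 0.787, 0.001, 0.001]
ft_force: [0.9, -1.2, -0.6]
grip_width: 0.0215
grasp_force: 60.1
clock: 7.92
eef_pos: [0.629, 0.2555, 0.3586]
tool_rot: [0.733, 0.68, -0.001, -0.001]
ft_force: [-0.2, -0.8, -1.8]
grip_width: 0.0214
grasp_force: 59.9
```

```bash
python3 -m creep '[0,-0.004,-0.03,0,0, 0,-0.004,-0.06,0,0, 0,-0.004,-0.09,0,0, 0,-0.004,-0.12,0,0, 0,-0.004,-0.14,0,0, 0,-0.004,-0.14,0,0]'
python3 - <<'E'
from h import *
c,o=wcam(); print(o["eef_pos"],o["joint_pos"].round(3) if hasattr(o["joint_pos"],'round') else o["joint_pos"]); cv2.imwrite("pics/w2.png",c["pixels"][:,:,::-1])
for th,z in(("trier_tip",.085),("basin",.004),("key_yellow_top",.068),("key_green_top",.068)):
    for r in bot.place_of("wrist",th)[:1]:
        px=np.array(r["centre"])*[560,420]; print(th,px.round(),r["score"],atz(*ray(c,px),z).round(4))
E
```

```text
clock: 8.42
eef_pos: [0.6259, 0.2449, 0.2152]
tool_rot: [0.735, 0.678, -0.005, -0.002]
ft_force: [-0.3, -0.8, -1.7]
grip_width: 0.0214
grasp_force: 60.0
[0.62585546 0.24490811 0.21515265] [ 0.373  0.618  0.54   1.504 -0.     2.024]
trier_tip [273. 205.] 0.67 [0.6191 0.2432 0.085 ]
basin [292. 233.] 0.84 [0.6363 0.1774 0.004 ]
key_yellow_top [169. 257.] 0.77 [0.4995 0.1868 0.068 ]
key_green_top [165. 258.] 0.62 [0.495  0.1856 0.068 ]
```

View pics/w2.png

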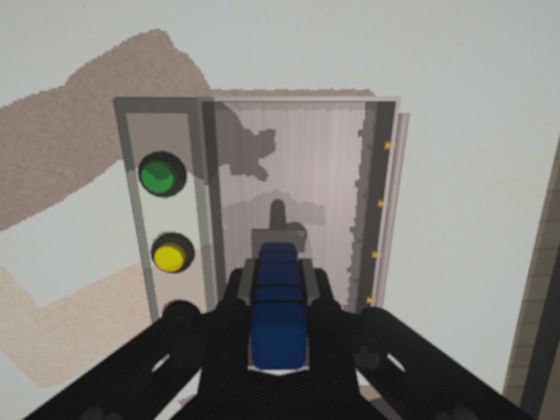

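The trier hangs over the basin, tip at about (278,205), keys at left (158,176 green; 169,257 yellow). Lowering to contact.

```bash
python3 -m creep '[0,0,-0.03,0,0, 0,0,-0.055,0,0, 0,0,-0.07,0,0, 0,0,-0.074,0,0, 0,0,-0.077,0,0, 0,0,-0.079,0,0, 0,0,-0.079,0,0]'
```

```text
clock: 9.25
eef_pos: [0.6301, 0.2476, 0.1441]
tool_rot: [0.734, 0.679, 0.001, 0.001]
ft_force: [-0.5, -0.6, -1.5]
grip_width: 0.0212
grasp_force: 60.2
```

```bash
python3 -m creep '[0,0,-0.003,0,0, 0,0,-0.005,0,0, 0,0,-0.007,0,0, 0,0,-0.008,0,0, 0,0,-0.009,0,0, 0,0,-0.009,0,0]'
```

```text
clock: 9.75
eef_pos: [0.6296, 0.2475, 0.1366]
tool_rot: [0.734, 0.679, 0.002, 0.001]
ft_force: [-3.0, -0.2, 9.4]
grip_width: 0.0213
grasp_force: 61.5
```

```bash
python3 -m creep '[0,-0.004,-0.001,0,0, -0.001,-0.008,-0.0015,0,0, -0.001,-0.013,-0.002,0,0, -0.0015,-0.02,-0.003,0,0, -0.002,-0.026,-0.0035,0,0, -0.002,-0.026,-0.0035,0,0]'
python3 - <<'E'
from h import *
c,o=wcam(); print(o["eef_pos"],o["ft_force"],o["ft_torque"]); i=c["pixels"][:,:,::-1]; c2=cams("side")["pixels"][:,:,::-1]
a=i[150:400,160:400]; b=c2[200:410,150:350]
cv2.imwrite("pics/m3.png",np.hstack([cv2.resize(a,(400,417)),cv2.resize(b,(397,417))]))
E
```

```text
clock: 10.25
eef_pos: [0.6278, 0.2228, 0.1348]
tool_rot: [0.734, 0.679, 0.004, -0.001]
ft_force: [-5.1, 1.3, 14.4]
grip_width: 0.0209
grasp_force: 61.4
[0.62781402 0.22279835 0.13476791] [-5.11236078  1.28028025 14.43420033] [0.86190259 1.41396747 0.07544178]
```

View pics/m3.png

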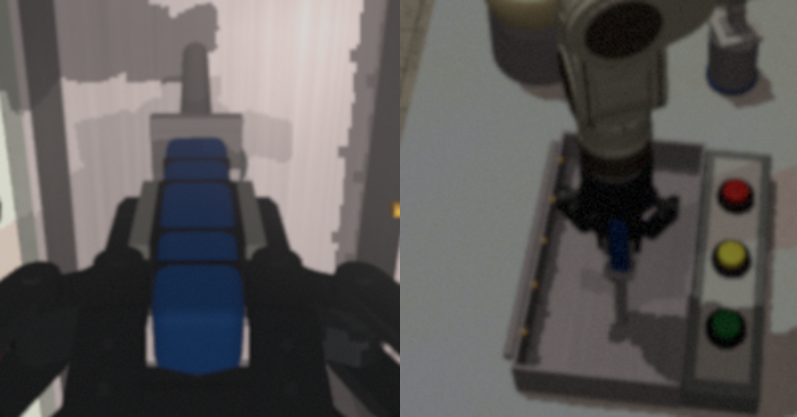

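The trier is pivoting in the pads: tip still on the floor, about 10° tilt along the basin, at (195,50) in the left half. I'll keep following the arc.

```bash
python3 -m creep '[-0.0005,-0.0065,-0.0015,0,0, -0.001,-0.013,-0.003,0,0, -0.0015,-0.02,-0.005,0,0, -0.002,-0.026,-0.007,0,0, -0.0025,-0.032,-0.0095,0,0, -0.003,-0.038,-0.012,0,0, -0.0035,-0.044,-0.015,0,0, -0.004,-0.05,-0.018,0,0, -0.0045,-0.055,-0.0215,0,0, -0.005,-0.061,-0.025,0,0]'
python3 -m creep '[-0.0005,-0.0055,-0.004,0,0, -0.001,-0.01,-0.008,0,0, -0.0015,-0.015,-0.0125,0,0, -0.002,-0.02,-0.017,0,0, -0.002,-0.0245,-0.022,0,0, -0.002,-0.029,-0.027,0,0, -0.0025,-0.033,-0.032,0,0, -0.003,-0.037,-0.037,0,0, -0.003,-0.037,-0.037,0,0]'
python3 - <<'E'
from h import *
c,o=wcam(); print(o["eef_pos"],o["ft_force"],o["ft_torque"]); i=c["pixels"][:,:,::-1]; c2=cams("side")["pixels"][:,:,::-1]
a=i[100:400,130:430]; b=c2[200:410,150:350]
cv2.imwrite("pics/m4.png",np.hstack([cv2.resize(a,(400,417)),cv2.resize(b,(397,417))]))
E
```

```text
clock: 11.18
eef_pos: [0.623, 0.1597, 0.1094]
tool_rot: [0.734, 0.679, 0.002, 0.001]
ft_force: [-5.1, -4.4, 14.4]
grip_width: 0.0212
grasp_force: 59.4
clock: 11.93
eef_pos: [0.6199, 0.1211, 0.0693]
tool_rot: [0.735, 0.678, 0.0, 0.002]
ft_force: [-0.5, -4.2, 6.4]
grip_width: 0.0211
grasp_force: 58.4
[0.6198908  0.12112184 0.06932018] [-0.54153081 -4.23302962  6.38439927] [-0.32920197  0.21838048  0.07795439]
```

View pics/m4.png

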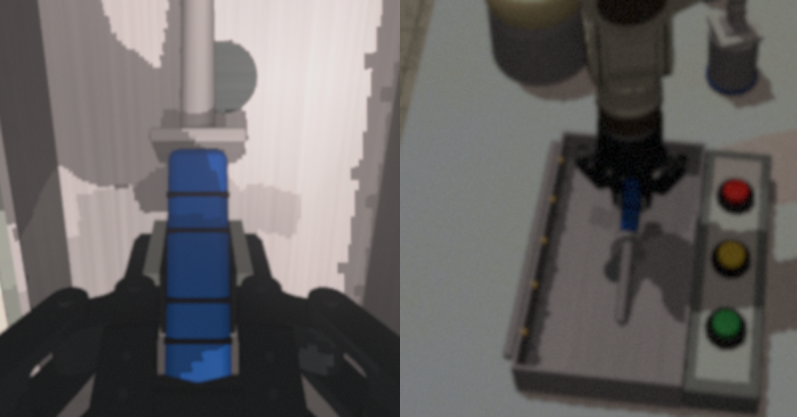

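```bash
python3 -m creep '[0,-0.005,-0.006,0,0, -0.0005,-0.009,-0.013,0,0, -0.001,-0.012,-0.021,0,0, -0.001,-0.015,-0.028,0,0, -0.0015,-0.017,-0.035,0,0, -0.0015,-0.019,-0.042,0,0, -0.002,-0.021,-0.048,0,0, -0.002,-0.022,-0.053,0,0, -0.002,-0.022,-0.053,0,0, -0.002,-0.022,-0.053,0,0]'
```

```text
clock: 12.87
eef_pos: [0.6166, 0.1012, 0.0141]
tool_rot: [0.734, 0.679, -0.0, -0.0]
ft_force: [0.5, -0.8, 1.8]
grip_width: 0.0215
grasp_force: 58.5
```

```bash
python3 -m creep '[0,0,0,0,0.024, 0,0,0,0,0.026, 0,0,0,0,0.03, 0,0,0,0,0.04, 0,0,0,0,0.05, 0,0,0,0,0.06, 0,0,0,0,0.06, 0,0,0.02,0,0.06, 0,0,0.05,0,0.06, 0,0,0.08,0,0.06]'
python3 -m creep '[0,0,0.04,0,0.06, 0,-0.02,0.07,0,0.04, -0.02,-0.02,0.07,0,0.02, -0.04,0,0.07,0,0, -0.06,0.02,0.07,0,0, -0.08,0.04,0.07,0,0, -0.09,0.06,0.07,0,0, -0.09,0.06,0.07,0,0]'
python3 - <<'E'
from h import *
c,o=wcam(); print(o["eef_pos"],o["grip_width"],o["ft_force"]); i=c["pixels"][:,:,::-1]
c2=cams("side")["pixels"][:,:,::-1]
for th,z in(("key_yellow_top",.066),("key_green_top",.066),("key_red_top",.066)):
    for r in bot.place_of("wrist",th)[:1]:
        px=np.array(r["centre"])*[560,420]; print(th,px.round(),r["score"],atz(*ray(c,px),z).round(4))
b=c2[200:410,150:350]
cv2.imwrite("pics/m5.png",np.hstack([cv2.resize(i,(400,300)),cv2.resize(b,(286,300))]))
E
```

```text
clock: 13.7
eef_pos: [0.6157, 0.101, 0.0943]
tool_rot: [0.734, 0.679, -0.001, -0.001]
ft_force: [0.4, 0.4, 0.5]
grip_width: 0.0601
grasp_force: 0.0
clock: 14.37
eef_pos: [0.5247, 0.1641, 0.1652]
tool_rot: [0.733, 0.68, 0.0, -0.001]
ft_force: [0.6, -0.6, -0.1]
grip_width: -0.0001
grasp_force: 0.0
[0.52468987 0.16410134 0.16516317] -6.207286348319213e-05 [ 0.55291246 -0.63100643 -0.13390757]
key_yellow_top [384. 176.] 0.2 [0.6134 0.1909 0.066 ]
key_green_top [242.  75.] 0.74 [0.506  0.2754 0.066 ]
key_red_top [250. 287.] 0.69 [0.4927 0.0934 0.066 ]
```

View pics/m5.png

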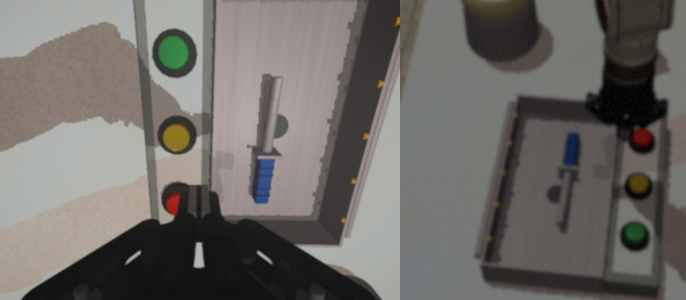

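The trier lies flat in the basin (268,140 in the left half) and the keys match the earlier fixes. Now pressing yellow with shut fingers.

```bash
python3 -m creep '[-0.025,0.021,0,0,0, -0.025,0.021,-0.03,0,0, -0.025,0.021,-0.06,0,0, -0.025,0.021,-0.075,0,0, -0.025,0.021,-0.085,0,0, -0.025,0.021,-0.09,0,0, -0.025,0.021,-0.094,0,0, -0.025,0.021,-0.094,0,0]'
```

```text
clock: 15.28
eef_pos: [0.5025, 0.1818, 0.0709]
tool_rot: [0.735, 0.678, 0.0, 0.0]
ft_force: [-1.1, -1.4, 1.3]
grip_width: -0.0002
grasp_force: 0.8
```

```bash
python3 -m creep '[0,0.002,-0.001,0,0, 0,0.002,-0.002,0,0, 0,0.002,-0.003,0,0, 0,0.002,-0.003,0,0, 0,0.002,-0.003,0,0]'; python3 -m creep '[0,0,-0.001,0,0, 0,0,-0.002,0,0, 0,0,-0.003,0,0, 0,0,-0.003,0,0]'
```

```text
clock: 15.7
eef_pos: [0.5032, 0.1845, 0.0687]
tool_rot: [0.734, 0.679, 0.001, 0.001]
ft_force: [0.9, -1.1, 2.8]
grip_width: -0.0
grasp_force: 1.3
clock: 16.03
eef_pos: [0.5032, 0.1846, 0.066]
tool_rot: [0.734, 0.679, 0.001, 0.001]
ft_force: [1.6, -1.4, 7.3]
grip_width: 0.0002
grasp_force: 3.8
```

```bash
python3 -m creep '[0,0,-0.001,0,0, 0,0,-0.002,0,0, 0,0,-0.003,0,0, 0,0,-0.003,0,0]'
```

```text
clock: 16.37
eef_pos: [0.5033, 0.1846, 0.0657]
tool_rot: [0.735, 0.679, 0.002, 0.001]
ft_force: [-4.3, -2.0, 24.5]
grip_width: -0.0002
grasp_force: 11.9
```

```bash
python3 -m creep '[0,0,0.01,0,0, 0,0,0.03,0,0, 0,0,0.04,0,0, 0,0,0.04,0,0, 0.002,0.035,0.04,0,0, 0.004,0.07,0.04,0,0, 0.005,0.092,0.04,0,0, 0.005,0.092,0.04,0,0, 0.005,0.092,0.02,0,0, 0.005,0.092,0.012,0,0]'
python3 -m creep '[0,0,-0.002,0,0, 0,0,-0.004,0,0, 0,0,-0.006,0,0, 0,0,-0.008,0,0, 0,0,-0.009,0,0, 0,0,-0.01,0,0, 0,0,-0.01,0,0, 0,0,-0.01,0,0]'
```

```text
clock: 17.2
eef_pos: [0.5053, 0.2758, 0.0709]
tool_rot: [0.734, 0.679, -0.002, -0.001]
ft_force: [0.5, 0.5, 0.5]
grip_width: 0.0
grasp_force: 0.9
clock: 17.87
eef_pos: [0.5069, 0.2756, 0.0659]
tool_rot: [0.735, 0.678, 0.0, 0.0]
ft_force: [-5.4, -3.0, 12.2]
grip_width: 0.0003
grasp_force: 5.9
```

```bash
python3 -m creep '[0,0,-0.001,0,0, 0,0,-0.002,0,0, 0,0,-0.002,0,0, 0,0,-0.002,0,0]'
python3 -m creep '[0,0,0.01,0,0, 0,0,0.03,0,0, -0.02,0,0.06,0,0, -0.05,0,0.09,0,0, -0.08,0,0.12,0,0, -0.11,0,0.14,0,0, -0.14,0,0.15,0,0, -0.14,0,0.15,0,0, -0.14,0,0.15,0,0]'
python3 - <<'E'
from h import *
a=cams("side")["pixels"][:,:,::-1]; b=cams("top")["pixels"][:,:,::-1]
cv2.imwrite("pics/m6.png",np.hstack([cv2.resize(a[100:410,150:400],(400,496)),cv2.resize(b[140:300,110:230],(372,496))]))
E
```

```text
clock: 18.2
eef_pos: [0.5069, 0.2757, 0.0657]
tool_rot: [0.735, 0.678, 0.001, 0.0]
ft_force: [-9.0, -4.6, 21.1]
grip_width: -0.0001
grasp_force: 10.6
clock: 18.95
eef_pos: [0.367, 0.2766, 0.2134]
tool_rot: [0.734, 0.679, 0.002, 0.0]
ft_force: [0.6, 1.1, -0.3]
grip_width: 0.0001
grasp_force: 0.0
```

View pics/m6.png

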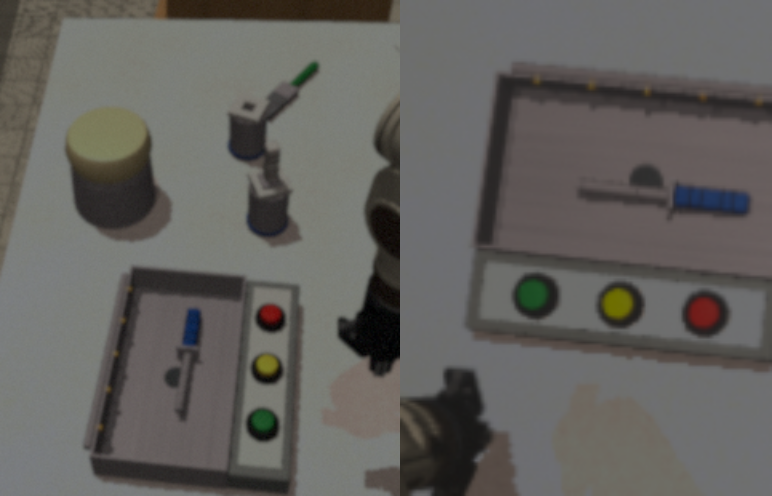

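Trier flat in the basin (left half 187,360), all keys up, spatula, cheese and brush untouched, robot clear.

```bash
python3 -c "from workcell import bot; print(bot.job_done())"
```

```text
the job is handed in; nothing more can be done
None
```

I handed the job in at about 19 s: the trier touched the basin before release and lies flat on its floor, and I pressed yellow then green to the stop and let each come up; the red key, spatula, cheese and brush were left alone (no verdict was returned).

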